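Turn the condiment turntable to the shaker and bolt it

TASK

Turn the condiment turntable by pushing the posts on its rim until the small shaker with the domed metal top stands at the front, just behind the bolt, then push the bolt fully home into the notch in the rim so that the table is locked there. Touch none of the things standing on the turntable, keep them all standing on it, and leave everything else on the table where it is.

Things in the scene. Friction and masses are not known exactly. Their poses are not given: they have to be found in the camera images.
- carousel: Fixed foot of the turntable: round, dark steel, 210 mm across, with a bracket 40 mm wide that reaches 240 mm from the axis to the front and carries the bolt. Origin on the turntable's axis at table height; z is up, -x points to the front, along the bracket. It stands elsewhere and turned each time.
- turntable: The wooden disc, 280 mm across, top 40 mm above the table; turns freely either way about its axis, light friction (1 N at a post). Origin on the axis at table height, z up. It has 4 seats (dark pads, centres 75 mm from the axis, on its own -x, -y, +x and +y axes) and, outward of each, a rim notch 24 mm wide, 26 mm deep. A notch faces the bolt when one of these axes lies along the carousel's -x.
- post0 (a point): Top centre of an upright steel post, 12 mm in diameter, 55 mm tall, on the disc near its rim, 127 mm from the axis, midway between two seats (top 95 mm above the table). It stands 45 degrees counter-clockwise (from above) of the turntable's own -x axis.
- post1 (a point): Top centre of an upright steel post, 12 mm in diameter, 55 mm tall, on the disc near its rim, 127 mm from the axis, midway between two seats (top 95 mm above the table). It stands 135 degrees counter-clockwise (from above) of the turntable's own -x axis.
- post2 (a point): Top centre of an upright steel post, 12 mm in diameter, 55 mm tall, on the disc near its rim, 127 mm from the axis, midway between two seats (top 95 mm above the table). It stands 225 degrees counter-clockwise (from above) of the turntable's own -x axis.
- post3 (a point): Top centre of an upright steel post, 12 mm in diameter, 55 mm tall, on the disc near its rim, 127 mm from the axis, midway between two seats (top 95 mm above the table). It stands 315 degrees counter-clockwise (from above) of the turntable's own -x axis.
- bolt (a joint): Travel of the steel bolt toward the axis (m): 0 withdrawn, nose 7 mm clear of the rim; 0.022 fully home, nose 15 mm inside the rim. Stays where left (friction 1.5 N). The nose, 14 mm wide with a round end, enters a notch up to about 8 mm off and turns the disc the rest of the way; elsewhere it stops against the rim.
- bolt_knob (a point): Centre of the black ball knob, 17 mm in diameter, 88 mm above the table, on the bolt's upright stem (12 mm diameter, from 36 mm above the table up to the ball). With the bolt withdrawn it is 202 mm from the axis, on the carousel's -x axis; it travels with the bolt along the carousel's +x.
- shaker: The shaker to bring to the front: slim, waisted clear body with a domed metal top, 44 mm in diameter, 90 mm high, the slimmest thing on the turntable. Stands loose near the middle of one of the seats (which one varies). Origin at the centre of its underside.
- chilli_jar: Wide jar with a flat black lid, 65 mm in diameter, 94 mm high, loose on another seat; origin at the centre of its underside. Not to be touched.
- tin: Food tin, 76 mm in diameter, 58 mm high, loose on another seat; origin at the centre of its underside. Not to be touched.
- tub: Yoghurt tub, 72 mm in diameter, 71 mm high, loose on another seat; origin at the centre of its underside. Not to be touched.
- garlic: Garlic bulb, 60 mm across and 59 mm high, loose at the right side of the table; origin at the centre of its underside. Bystander.
- cup: Plain metal tumbler, 76 mm in diameter, 98 mm high, loose at the right side of the table; origin at the centre of its underside. Bystander.
- small_tub: Clear plastic tub, 97 x 99 x 40 mm, loose at the right front of the table; origin at the centre of its underside. Bystander.
There are look-alikes about, which are no part of the job. What is shaped like the shaker but purple or yellow is not meant.

How it is judged:
By the outcome, as a careful person would: the job done as asked, in the order asked, and still so for the second after the job is handed in, with the robot touching nothing.
It also fails if it takes over 58 s, if anything falls off the work surface, if the arm or the gripper's body presses on something with over 40 N, if the wrist force passes 120 N, or if a joint passes its speed limit or range.

ROBOT

A 6-joint arm with a two-finger parallel gripper is mounted at the origin on a cart in front of the work surface, level with it; the furniture and walls round the work are solid. World frame = base frame: x ahead of the robot, y to its left, z up, the work surface at z = 0. Lengths are in mm, angles in degrees, forces in N, time in s.
With the tool pointing down it reaches from about 225 to 875 mm from the base axis. Payload 3.4 kg.
Tool frame: the origin (TCP) lies on the centre line of the jaws, within the pads' length; the fingertips stand finger_overhang ahead of it and the grasp point (between the pads) lies 8 mm behind it (finger_overhang is the distance from the TCP to the fingertips, in mm); z points along the fingers, y is the direction in which the jaws open and shut (so a half turn about z gives the same grasp; the last joint's range is limited). The gripper opens to 85 mm and grips with 20 to 120 N. Pads are 22 mm wide; open, the fingers measure 114 mm over their backs; the gripper's body (76 mm by 85 mm) begins 54 mm behind the grasp point. The pads swing forward as they close: fully open they stand 13 mm farther back than shut.
Start: joints at [70.015, 15.808, 86.224, -0, 77.962, -6.933], TCP at [129.869, 560.175, 242.328] pointing down, gripper open.
Joint ranges: [-165.64, 165.64], [-43.16, 119.46], [12.63, 154.43], [-67.54, 247.53], [6.08, 155.33], [-154.97, 154.97]. Speed limits (degrees/s): [147.25, 147.25, 180, 180, 180, 180].

INTERFACE

Orientations are given as [roll, pitch, yaw] about the fixed x, y, z axes, in that order (R = Rz(yaw) Ry(pitch) Rx(roll)).
In Python, from bench import * gives the robot as it stands.
- The arm moves only by the tool carry_out, never from a script. Its arguments are lists of equal length, an entry for each row: "travel": the shift along the world's x, y, z in cm, a list of three; "angular": the turn, a rotation vector about the world's x, y, z in degrees, a list of three; "grip": the opening, from 0 (shut) to 1 (fully open). In form: {"travel": [[tx, ty, tz], ...], "angular": [[wx, wy, wz], ...], "grip": [grip, ...]}. A call has exactly 8 rows; each row shifts and turns the commanded pose from where the row before left it; what a row does not reach is not made up. A row lasts 1/10 s, in which the tool goes at most 50 mm and 8.59 degrees, less where a joint would pass 70% of its speed; a pose out of reach is approached as far as the arm can. A call with a gripper value outside its range is refused whole. The fingers move at their own pace and stop on an object; "newtons" is the grip in N (left out, the last holds). Time passes only in rows, so rows that do not move let the fingers close, or fill a call up. It gives the time, the measured TCP pose, the force and the opening at its end, in the units of the state.
- sense(): the state, without advancing time (a new reading comes with each control period).
- camera(name): name is "side" or "top"; returns a dict with "frame" (480x640x3 uint8, blue, green, red), "fx", "fy", "cx", "cy" (pixels), "origin" and "attitude" of the camera in the world. Camera axes: x right, y up, looking along -z (the intrinsics and any distortion apply to the point x, -y, -z); pixel columns grow to the right and rows downward; lengths in mm; the calibration is good to about 2 mm. A picture is of the moment at which its call begins. There is no depth.
- job_done(): hands the job in, once; it reports no verdict.
The state is a dict: "clock": time; "qpos": joint angles; "joint_velocities": joint speeds; "joint_torque": joint torques, N m; "ee_pos": TCP position; "eef_rot": TCP orientation; "wrist_force": force on the tool from outside, world axes, zero at the start; "ft_torque": the same for the moment, N m; "opening": finger opening in mm.
Only numpy, scipy, OpenCV 4.12 (cv2) and the standard library are available. Lean on these libraries where they do the work, as an engineer would, in place of code of your own. Each camera call takes 0.05 s, during which the arm holds its last target. There are 200 camera calls.

## Working session

There is one attempt and no reset: what is moved stays moved. The work goes in short steps, Python scripts to look and compute and a tool call to move; the robot and the scene stay as the last step left them, time stands still between calls to the robot, and variables do not carry over. Pictures are saved under pics/ and viewed, on a budget of 10 in all, crops included, one or two more only if the job needs it, and the job is handed in when it is done.

Besides the shell and the picture viewer there is one more tool, called after "Emit:" by a JSON object that holds its "fn" and its "kwargs". carry_out: Moves the arm, as the interface text tells. Its arguments: {"type":"object","properties":{"travel":{"type":"array","items":{"type":"array","items":{"type":"number"}}},"angular":{"type":"array","items":{"type":"array","items":{"type":"number"}}},"grip":{"type":"array","items":{"type":"number"}},"newtons":{"type":"number"}},"required":["travel","angular","grip"]}

```bash
mkdir -p pics; python3 - <<'E'
from bench import *
import cv2,pickle
d={}
for n in("side","top"):
    c=camera(n);d[n]=c;cv2.imwrite(f"pics/{n}0.png",c["frame"]);print(n,{k:v for k,v in c.items() if k!="frame"})
pickle.dump(d,open("c0.pkl","wb"))
print(sense())
E
```

```text
side {'fx': 570.7817024587888, 'fy': 570.7817024587888, 'cx': 319.21223246418117, 'cy': 237.59411500224698, 'origin': array([280.16344173, 738.18893146, 857.54819332]), 'attitude': array([  49.40957399,   -0.44430841, -161.20412106])}
top {'fx': 458.423645144213, 'fy': 458.423645144213, 'cx': 319.56166718184676, 'cy': 240.6032217941967, 'origin': array([ 382.7773147 , -129.61198494,  948.04754613]), 'attitude': array([ 13.66628518,  -0.13343067, -94.80529763])}
{'clock': 0.1, 'qpos': array([ 7.00151677e+01,  1.58446136e+01,  8.62865123e+01, -1.21099472e-03,
        7.79619341e+01, -6.93415050e+00]), 'joint_velocities': array([ 0.00040538, -0.01473945, -0.2024727 ,  0.11448676, -0.090809  ,
       -0.02797524]), 'joint_torque': array([ 9.21292740e-04, -4.17699122e+01, -2.46402848e+01, -1.42817780e-04,
        5.95764985e-03, -1.19734401e-05]), 'ee_pos': array([129.71724269, 559.72730902, 241.5301839 ]), 'eef_rot': array([-1.79907478e+02, -1.00597078e-02,  1.66949564e+02]), 'wrist_force': array([ 1.06848674, -1.04049332,  0.38581984]), 'ft_torque': array([0.041747  , 0.01551415, 0.01709002]), 'opening': 85.71206107779145}
```

View pics/side0.png

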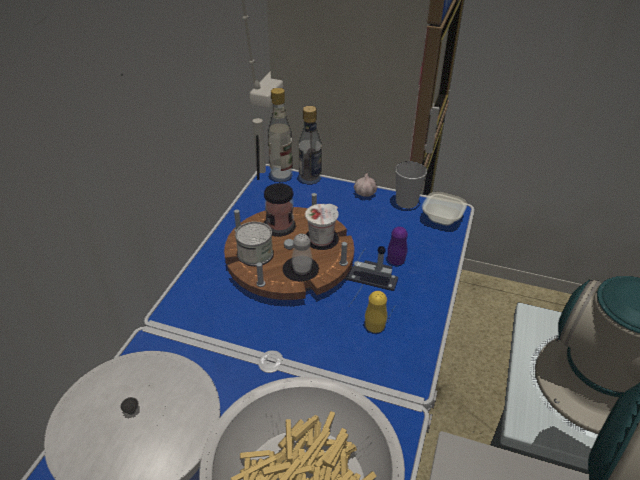

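View pics/top0.png

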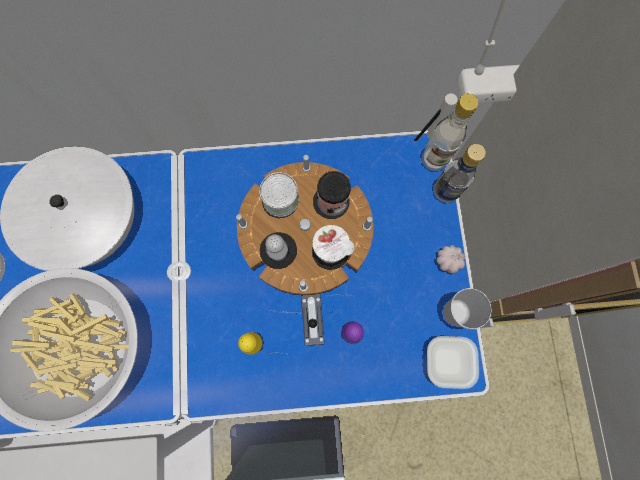

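```bash
cat > h.py <<'E'
import numpy as np, cv2
from scipy.spatial.transform import Rotation as R
def ray(c,uv):
    u,v=uv; d=np.array([(u-c["cx"])/c["fx"],-(v-c["cy"])/c["fy"],-1])
    return R.from_euler("xyz",c["attitude"],degrees=True).apply(d)
def onz(c,uv,z):
    d=ray(c,uv); o=np.array(c["origin"]); return o+d*(z-o[2])/d[2]
def proj(c,p):
    q=R.from_euler("xyz",c["attitude"],degrees=True).inv().apply(np.array(p)-c["origin"])
    return np.array([c["cx"]-c["fx"]*q[0]/q[2],c["cy"]+c["fy"]*q[1]/q[2]])
E
python3 - <<'E'
import pickle,bench
from h import *
print([ (k,getattr(bench,k)) for k in dir(bench) if 'over' in k.lower()], [k for k in dir(bench) if k[0]!='_'])
c=pickle.load(open("c0.pkl","rb"))["top"]
for n,uv,z in[("pA far",(306,158),95),("pB left",(241,219),95),("pC right",(370,219),95),("pD front",(303,283),95),("knob",(312,324),88),("hub",(305,225),55),("shaker top",(275,240),130),("purple",(353,332),60),("yellow",(250,343),60)]:
    print(n,onz(c,uv,z).round(0))
f=c["frame"][140:350,220:400]
cv2.imwrite("pics/crop0.png",cv2.resize(f,None,fx=2.8,fy=2.8,interpolation=cv2.INTER_CUBIC))
E
```

```text
[('finger_overhang', 11.0)] ['MotionError', 'camera', 'finger_overhang', 'job_done', 'sense']
pA far [ 761. -136.   95.]
pB left [645.  -1.  95.]
pC right [ 624. -250.   95.]
pD front [ 510. -111.   95.]
knob [ 434. -122.   88.]
hub [ 634. -123.   55.]
shaker top [589. -67. 130.]
purple [ 414. -198.   60.]
yellow [410.  -2.  60.]
```

View pics/crop0.png

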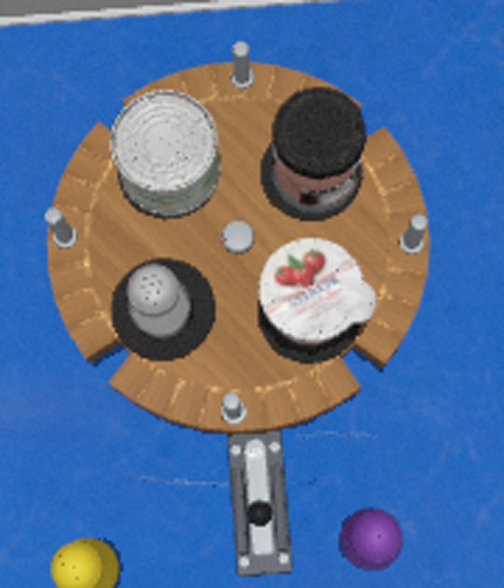

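Emit:
{"fn": "carry_out", "kwargs": {"travel": [[1.58,-2.8,0],[1.58,-2.8,0],[1.58,-2.8,0],[1.58,-2.8,0],[1.58,-2.8,0],[1.58,-2.8,0],[1.58,-2.8,0],[1.58,-2.8,0]], "angular": [[0,0,-7.2],[0,0,-7.2],[0,0,-7.2],[0,0,-7.2],[0,0,-7.2],[0,0,-7.2],[0,0,-7.2],[0,0,-7.2]], "grip": [0.4,0.4,0.4,0.4,0.4,0.4,0.4,0.4]}}

```text
clock: 0.9
ee_pos: [256.5, 334.8, 242.0]
eef_rot: [-180.0, 0.0, 109.1]
wrist_force: [-0.0, -0.5, -0.0]
opening: 34.0
```

Emit:
{"fn": "carry_out", "kwargs": {"travel": [[1.58,-2.8,0],[1.58,-2.8,0],[1.58,-2.8,0],[1.58,-2.8,0],[1.58,-2.8,0],[1.58,-2.8,0],[1.58,-2.8,0],[1.58,-2.8,0]], "angular": [[0,0,-7.2],[0,0,-7.2],[0,0,-7.2],[0,0,-7.2],[0,0,-7.2],[0,0,-7.2],[0,0,-7.2],[0,0,-7.2]], "grip": [0.4,0.4,0.4,0.4,0.4,0.4,0.4,0.4]}}

```text
clock: 1.7
ee_pos: [382.8, 110.9, 242.1]
eef_rot: [-180.0, 0.0, 51.4]
wrist_force: [-0.4, 0.6, 0.3]
opening: 34.3
```

Emit:
{"fn": "carry_out", "kwargs": {"travel": [[1.58,-2.8,0],[1.58,-2.8,0],[1.58,-2.8,0],[1.58,-2.8,0],[1.58,-2.8,0],[1.58,-2.8,0],[1.58,-2.8,0],[1.58,-2.8,0]], "angular": [[0,0,-7.2],[0,0,-7.2],[0,0,-7.2],[0,0,-7.2],[0,0,-7.2],[0,0,-7.2],[0,0,-7.2],[0,0,-7.2]], "grip": [0.4,0.4,0.4,0.4,0.4,0.4,0.4,0.4]}}

```text
clock: 2.5
ee_pos: [509.3, -113.0, 241.9]
eef_rot: [-180.0, 0.1, -6.2]
wrist_force: [0.5, -0.4, -0.2]
opening: 34.2
```

Emit:
{"fn": "carry_out", "kwargs": {"travel": [[0,0.1,-2],[0,0.1,-2],[0,0,-2],[0,0,-2],[0,0,-2],[0,0,-2],[0,0,-2],[0,0,-2]], "angular": [[0,0,0],[0,0,0],[0,0,0],[0,0,0],[0,0,0],[0,0,0],[0,0,0],[0,0,0]], "grip": [0.4,0.4,0.4,0.4,0.4,0.4,0.4,0.4]}}

```text
clock: 3.3
ee_pos: [508.7, -109.7, 81.2]
eef_rot: [-180.0, 0.0, -5.8]
wrist_force: [-0.1, -0.3, 0.4]
opening: 34.2
```

```bash
python3 - <<'E'
from bench import *
from h import *
s=sense();print(s["ee_pos"],s["wrist_force"])
fs=[]
for n,p in(("side",(510,-111,90)),("top",(510,-111,90))):
    c=camera(n);u,v=proj(c,p).astype(int);u=min(max(u,75),565)
    fs.append(cv2.resize(c["frame"][v-75:v+75,u-75:u+75],(400,400),interpolation=cv2.INTER_CUBIC))
cv2.imwrite("pics/a1.png",np.hstack(fs))
c0=np.array([636,-124]);a0=174.5-3.5  # tool angle incl. gap of 11 mm lag
for a in range(174,240,5): print(a,(c0+126.5*np.array([np.cos(np.radians(a)),np.sin(np.radians(a))])).round(1))
E
```

```text
[ 508.72228307 -109.69574541   81.22608675] [-0.05136295 -0.28817418  0.36187589]
174 [ 510.2 -110.8]
179 [ 509.5 -121.8]
184 [ 509.8 -132.8]
189 [ 511.1 -143.8]
194 [ 513.3 -154.6]
199 [ 516.4 -165.2]
204 [ 520.4 -175.5]
209 [ 525.4 -185.3]
214 [ 531.1 -194.7]
219 [ 537.7 -203.6]
224 [ 545.  -211.9]
229 [ 553.  -219.5]
234 [ 561.6 -226.3]
239 [ 570.8 -232.4]
```

View pics/a1.png

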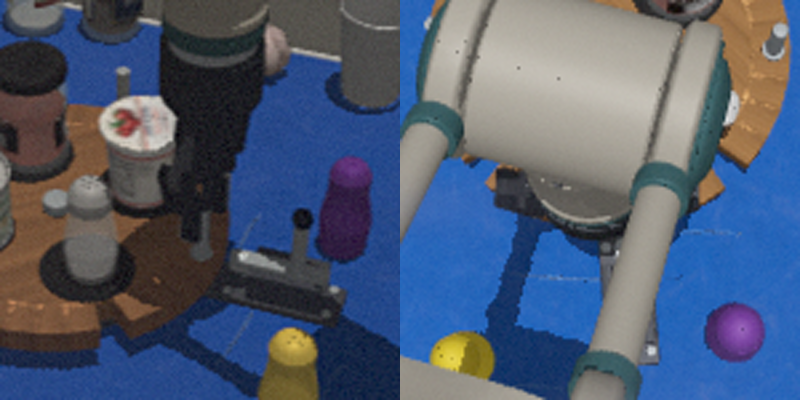

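Emit:
{"fn": "carry_out", "kwargs": {"travel": [[0.15,-0.1,0],[0,0,0],[0,0,0],[-0.01,-0.22,0],[-0.02,-0.33,0],[-0.02,-0.55,0],[0.01,-0.55,0],[0.02,-0.55,0]], "angular": [[0,0,0],[0,0,0],[0,0,0],[0,0,1],[0,0,1.5],[0,0,2.5],[0,0,2.5],[0,0,2.5]], "grip": [0.2,0.2,0.2,0.2,0.2,0.2,0.2,0.2], "newtons": 20}}

```text
clock: 4.2
ee_pos: [510.8, -133.0, 83.0]
eef_rot: [180.0, -0.1, 4.3]
wrist_force: [1.5, 1.2, 0.3]
opening: 16.9
```

Emit:
{"fn": "carry_out", "kwargs": {"travel": [[0.06,-0.55,0],[0.07,-0.55,0],[0.11,-0.54,0],[0.11,-0.54,0],[0.15,-0.53,0],[0.16,-0.53,0],[0.2,-0.52,0],[0.2,-0.51,0]], "angular": [[0,0,2.5],[0,0,2.5],[0,0,2.5],[0,0,2.5],[0,0,2.5],[0,0,2.5],[0,0,2.5],[0,0,2.5]], "grip": [0.2,0.2,0.2,0.2,0.2,0.2,0.2,0.2]}}

```text
clock: 5.0
ee_pos: [521.3, -175.6, 82.9]
eef_rot: [180.0, -0.1, 24.3]
wrist_force: [0.2, 1.6, -0.7]
opening: 17.2
```

Emit:
{"fn": "carry_out", "kwargs": {"travel": [[0.25,-0.49,0],[0.25,-0.49,0],[0.28,-0.47,0],[0.29,-0.47,0],[0.33,-0.45,0],[0.33,-0.44,0],[0.36,-0.42,0],[0.22,-0.25,0]], "angular": [[0,0,2.5],[0,0,2.5],[0,0,2.5],[0,0,2.5],[0,0,2.5],[0,0,2.5],[0,0,2.5],[0,0,1.5]], "grip": [0.2,0.2,0.2,0.2,0.2,0.2,0.2,0.2]}}

```text
clock: 5.8
ee_pos: [544.3, -210.6, 82.8]
eef_rot: [180.0, -0.0, 43.2]
wrist_force: [-0.3, 1.4, 0.1]
opening: 16.7
```

Emit:
{"fn": "carry_out", "kwargs": {"travel": [[0.23,-0.25,0],[0.15,-0.16,0],[0.08,-0.08,0],[0,0,0],[-0.16,0.16,0],[0,0,2],[0,0,4],[0,0,5]], "angular": [[0,0,1.5],[0,0,1],[0,0,0.5],[0,0,0],[0,0,0],[0,0,0],[0,0,0],[0,0,0]], "grip": [0.2,0.2,0.2,0.2,0.2,0.2,0.2,0.2]}}

```text
clock: 6.6
ee_pos: [545.5, -212.8, 191.4]
eef_rot: [-179.7, 0.1, 46.1]
wrist_force: [0.5, 0.4, 0.5]
opening: 16.7
```

Emit:
{"fn": "carry_out", "kwargs": {"travel": [[-1.9,1.1,0],[-1.9,1.1,0],[-1.9,1.1,0],[-1.9,1.1,0],[-1.9,1.1,0],[-1.9,1.1,0],[-1.9,1.1,0],[-1.9,1.1,0]], "angular": [[0,0,-5.8],[0,0,-5.8],[0,0,-5.8],[0,0,-5.8],[0,0,-5.8],[0,0,-5.8],[0,0,-5.8],[0,0,-5.8]], "grip": [0,0,0,0,0,0,0,0]}}

```text
clock: 7.4
ee_pos: [394.0, -125.0, 192.3]
eef_rot: [180.0, -0.0, -0.5]
wrist_force: [-0.5, -0.6, -0.7]
opening: -0.1
```

```bash
python3 - <<'E'
from bench import *
from h import *
import pickle
c=camera("top");pickle.dump(c,open("c1.pkl","wb"));print(sense()["ee_pos"])
cv2.imwrite("pics/b1.png",cv2.resize(c["frame"][140:350,220:400],None,fx=2.8,fy=2.8,interpolation=cv2.INTER_CUBIC))
E
```

```text
[ 390.03938291 -122.66718273  191.89420432]
```

View pics/b1.png

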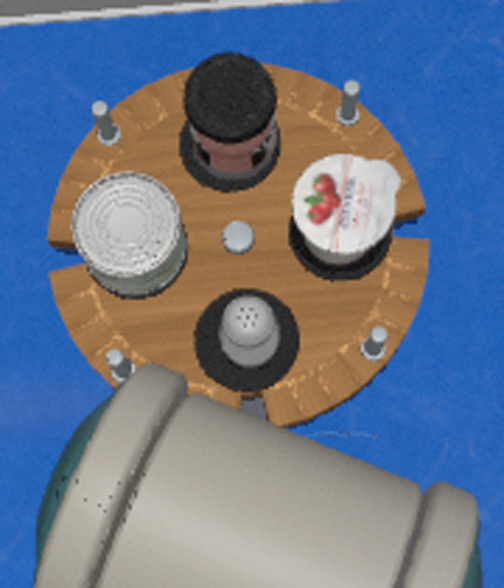

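```bash
python3 - <<'E'
from h import *
import pickle
c=pickle.load(open("c1.pkl","rb"));c0=np.array([636,-124])
for uv in((99,107),(352,88),(378,333),(113,357)):
    p=onz(c,(220+uv[0]/2.8,140+uv[1]/2.8),95)[:2];d=p-c0;print(p.round(),np.hypot(*d).round(),np.degrees(np.arctan2(d[1],d[0])).round(1)%360)
# bracket / knob direction from first picture: crop points
c=pickle.load(open("c0.pkl","rb"))["top"]
print("knob",onz(c,(220+261/2.8,140+512/2.8),88))
for uv in((229,435),(282,432),(240,573),(293,570)): print("bracket corner",onz(c,(220+uv[0]/2.8,140+uv[1]/2.8),25).round(1))
E
```

```text
[727. -33.] 128.0 45.2
[ 726. -213.] 126.0 315.4
[ 548. -213.] 125.0 225.3
[547. -33.] 127.0 134.6
knob [ 435.92058065 -124.30538462   88.        ]
bracket corner [ 496.2 -105.4   25. ]
bracket corner [ 495.1 -143.5   25. ]
bracket corner [ 399.  -105.8   25. ]
bracket corner [ 397.9 -143.1   25. ]
```

Emit:
{"fn": "carry_out", "kwargs": {"travel": [[0,-0.15,-2],[0,0,-2],[0,0,-2],[0,0,-2],[0,0,-2],[0,0,-0.9],[0.8,0,0],[0.8,0,0]], "angular": [[0,0,0],[0,0,0],[0,0,0],[0,0,0],[0,0,0],[0,0,0],[0,0,0],[0,0,0]], "grip": [0,0,0,0,0,0,0,0]}}

```text
clock: 8.25
ee_pos: [412.4, -127.5, 83.9]
eef_rot: [180.0, -0.1, -0.3]
wrist_force: [-0.1, 0.3, -0.1]
opening: -0.0
```

Emit:
{"fn": "carry_out", "kwargs": {"travel": [[0.4,0,0],[0.4,0,0],[0.4,0,0],[0.4,0,0],[0.3,0,0],[0.3,0,0],[0.2,0,0],[0.2,0,0]], "angular": [[0,0,0],[0,0,0],[0,0,0],[0,0,0],[0,0,0],[0,0,0],[0,0,0],[0,0,0]], "grip": [0,0,0,0,0,0,0,0]}}

```text
clock: 9.05
ee_pos: [437.1, -127.0, 83.3]
eef_rot: [-180.0, 0.0, -0.3]
wrist_force: [-2.1, 0.1, 0.6]
opening: -0.1
```

Emit:
{"fn": "carry_out", "kwargs": {"travel": [[0.1,0.1,0],[0.1,0.1,0],[0.1,0,0],[0,0,0],[0,0,0],[0,0,0],[0,0,0],[0,0,0]], "angular": [[0,0,0],[0,0,0],[0,0,0],[0,0,0],[0,0,0],[0,0,0],[0,0,0],[0,0,0]], "grip": [0,0,0,0,0,0,0,0]}}

```text
clock: 9.85
ee_pos: [437.6, -125.4, 82.9]
eef_rot: [180.0, 0.3, -0.2]
wrist_force: [-5.9, -3.8, 3.1]
opening: 0.2
```

Emit:
{"fn": "carry_out", "kwargs": {"travel": [[0.1,0,0],[0.1,0,0],[0.1,0,0],[0,0,0],[0,0,0],[0,0,0],[0,0,0],[0,0,0]], "angular": [[0,0,0],[0,0,0],[0,0,0],[0,0,0],[0,0,0],[0,0,0],[0,0,0],[0,0,0]], "grip": [0,0,0,0,0,0,0,0]}}

```text
clock: 10.65
ee_pos: [437.8, -125.3, 82.8]
eef_rot: [180.0, 0.6, -0.1]
wrist_force: [-12.1, -5.3, 7.3]
opening: 0.1
```

Emit:
{"fn": "carry_out", "kwargs": {"travel": [[-0.6,0,0],[-1.2,0,0],[-1.8,0,0],[0,0,4],[0,0,4],[0,0,4],[0,0,2],[0,3,1]], "angular": [[0,0,0],[0,0,0],[0,0,0],[0,0,0],[0,0,0],[0,0,0],[0,0,0],[0,0,0]], "grip": [0,0,0,0,0,0,0,0]}}

```text
clock: 11.45
ee_pos: [409.3, -97.4, 236.1]
eef_rot: [179.8, -0.4, -0.5]
wrist_force: [0.4, 0.3, 0.2]
opening: 0.1
```

Emit:
{"fn": "carry_out", "kwargs": {"travel": [[0,4,0],[0,4,0],[0,4,0],[0,4,0],[0,4,0],[0,4,0],[0,4,0],[0,4,0]], "angular": [[0,0,0],[0,0,0],[0,0,0],[0,0,0],[0,0,0],[0,0,0],[0,0,0],[0,0,0]], "grip": [0,0,0,0,0,0,0,0]}}

```text
clock: 12.25
ee_pos: [406.7, 226.9, 233.5]
eef_rot: [-179.9, -0.1, -0.2]
wrist_force: [0.8, 1.0, -1.4]
opening: -0.0
```

```bash
python3 - <<'E'
from bench import *
from h import *
import pickle
c=camera("top");pickle.dump(c,open("c2.pkl","wb"));print(sense()["ee_pos"],sense()["wrist_force"])
cv2.imwrite("pics/d1.png",cv2.resize(c["frame"][140:350,220:400],None,fx=2.8,fy=2.8,interpolation=cv2.INTER_CUBIC))
k=proj(c,(457.9,-124.3,88));print("knob px expected in crop",(k-[220,140])*2.8)
E
```

```text
[406.96372522 232.81173717 233.51309402] [1.04109543 5.34514484 0.75021836]
knob px expected in crop [258.32980499 478.58787127]
```

View pics/d1.png

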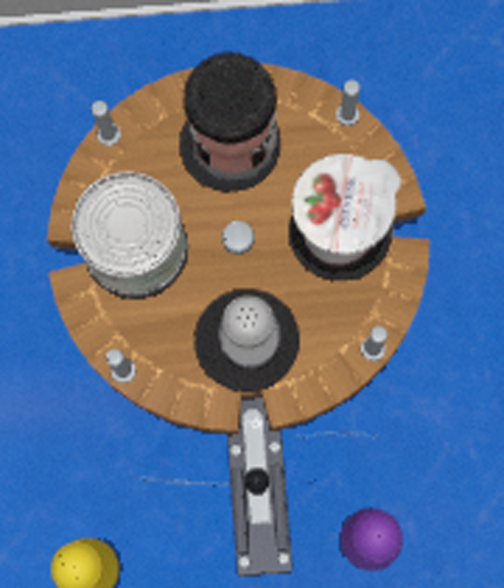

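```bash
python3 - <<'E'
from h import *
import pickle
a=pickle.load(open("c0.pkl","rb"))["top"];b=pickle.load(open("c2.pkl","rb"))
for c in(a,b):
    r=c["frame"][295:335,302:325].max(2).astype(float);w=np.clip(45-r,0,None);w[:,:4]=0;w[:,-5:]=0
    n,l,s,ce=cv2.connectedComponentsWithStats((w>0).astype(np.uint8));i=1+s[1:,4].argmax()
    w[l!=i]=0;v,u=np.indices(w.shape);uv=((u*w).sum()/w.sum()+302,(v*w).sum()/w.sum()+295)
    print(s[i],uv,onz(c,uv,88))
E
```

```text
[ 6 25  9  7 42] (np.float64(312.24232081911265), np.float64(322.839590443686)) [ 436.10286858 -122.51617779   88.        ]
[ 5 13  9  8 45] (np.float64(311.5743243243243), np.float64(311.9121621621622)) [ 456.18913511 -122.88182118   88.        ]
```

Emit:
{"fn": "carry_out", "kwargs": {"travel": [[0,-4.45,0],[0,-4.45,0],[0,-4.45,0],[0,-4.45,0],[0,-4.45,0],[0,-4.45,0],[0,-4.45,0],[0,-4.45,0]], "angular": [[0,0,0],[0,0,0],[0,0,0],[0,0,0],[0,0,0],[0,0,0],[0,0,0],[0,0,0]], "grip": [0,0,0,0,0,0,0,0]}}

```text
clock: 13.1
ee_pos: [406.8, -132.8, 233.5]
eef_rot: [-180.0, -0.1, -0.3]
wrist_force: [0.7, 0.2, 0.0]
opening: 0.1
```

Emit:
{"fn": "carry_out", "kwargs": {"travel": [[0,0,0],[0,0,-3],[0,0,-3],[0,0,-3],[0,0,-3],[0,0,-2.8],[0,0,0],[0,0,0]], "angular": [[0,0,0],[0,0,0],[0,0,0],[0,0,0],[0,0,0],[0,0,0],[0,0,0],[0,0,0]], "grip": [0,0,0,0,0,0,0,0]}}

```text
clock: 13.9
ee_pos: [407.1, -130.6, 85.6]
eef_rot: [-180.0, 0.0, -0.2]
wrist_force: [-0.3, -0.4, 0.7]
opening: 0.0
```

Emit:
{"fn": "carry_out", "kwargs": {"travel": [[0.5,0.7,0],[0.7,0,0],[0.7,0,0],[0.5,0,0],[0.4,0,0],[0.3,0,0],[0.2,0,0],[0,0,0]], "angular": [[0,0,0],[0,0,0],[0,0,0],[0,0,0],[0,0,0],[0,0,0],[0,0,0],[0,0,0]], "grip": [0,0,0,0,0,0,0,0]}}

```text
clock: 14.7
ee_pos: [437.4, -123.8, 84.9]
eef_rot: [-180.0, 0.3, -0.2]
wrist_force: [-5.6, -1.0, 4.5]
opening: 0.2
```

Emit:
{"fn": "carry_out", "kwargs": {"travel": [[0.2,0,0],[0.2,0,0],[0.2,0,0],[0.1,0,0],[0.1,0,0],[0,0,0],[0,0,0],[0,0,0]], "angular": [[0,0,0],[0,0,0],[0,0,0],[0,0,0],[0,0,0],[0,0,0],[0,0,0],[0,0,0]], "grip": [0,0,0,0,0,0,0,0]}}

```text
clock: 15.5
ee_pos: [438.1, -123.3, 84.6]
eef_rot: [-179.9, 1.2, -0.1]
wrist_force: [-20.0, -4.2, 15.8]
opening: 0.0
```

Emit:
{"fn": "carry_out", "kwargs": {"travel": [[-1,0,0],[-1.5,0,0],[-2,0,0],[0,0,4],[0,0,4],[0,0,4],[0,0,2],[0,3,1]], "angular": [[0,0,0],[0,0,0],[0,0,0],[0,0,0],[0,0,0],[0,0,0],[0,0,0],[0,0,0]], "grip": [0,0,0,0,0,0,0,0]}}

```text
clock: 16.3
ee_pos: [405.1, -96.6, 238.0]
eef_rot: [179.8, -0.4, -0.5]
wrist_force: [0.4, 0.3, -0.8]
opening: 0.2
```

Emit:
{"fn": "carry_out", "kwargs": {"travel": [[0,4,0],[0,4,0],[0,4,0],[0,4,0],[0,4,0],[0,2,0],[0,0,0],[0,0,0]], "angular": [[0,0,0],[0,0,0],[0,0,0],[0,0,0],[0,0,0],[0,0,0],[0,0,0],[0,0,0]], "grip": [0,0,0,0,0,0,0,0]}}

```text
clock: 17.1
ee_pos: [402.8, 125.7, 235.2]
eef_rot: [180.0, -0.0, -0.2]
wrist_force: [-0.2, -0.5, 0.2]
opening: 0.1
```

```bash
python3 - <<'E'
from bench import *
from h import *
b=camera("top");s=camera("side");print(sense()["ee_pos"],sense()["wrist_force"])
cv2.imwrite("pics/e1.png",np.hstack([cv2.resize(b["frame"][140:400,220:490],(400,400)),cv2.resize(s["frame"][150:350,210:480],(400,400))]))
c=b
r=c["frame"][295:335,302:325].max(2).astype(float);w=np.clip(45-r,0,None);w[:,:4]=0;w[:,-5:]=0
n,l,st,ce=cv2.connectedComponentsWithStats((w>0).astype(np.uint8));i=1+st[1:,4].argmax()
w[l!=i]=0;v,u=np.indices(w.shape);print(onz(c,((u*w).sum()/w.sum()+302,(v*w).sum()/w.sum()+295),88))
E
```

```text
[403.0068193  124.98452416 235.24146882] [-0.13518072 -0.65277201 -0.03762622]
[ 456.53634646 -123.40101414   88.        ]
```

View pics/e1.png

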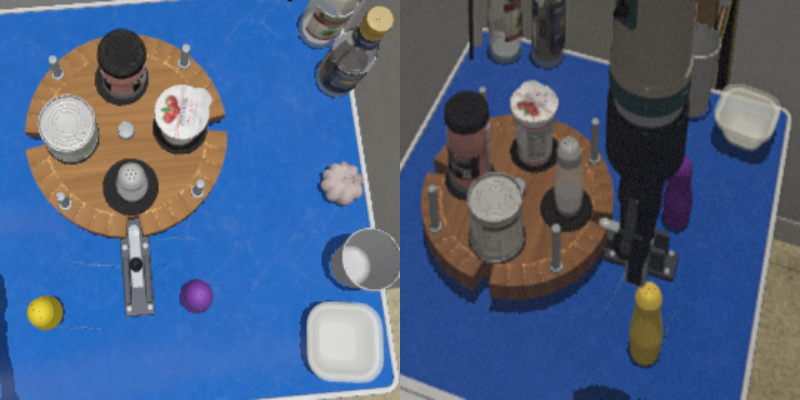

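The clear shaker stands at the front, directly behind the bolt. The bolt nose is in the notch, with the knob 180 mm from the axis as it should be when home, and everything else is standing.

```bash
python3 -c "
from bench import *
print(job_done())"
```

```text
the job is handed in; nothing more can be done
None
```

The shaker with the domed metal top now stands at the front, just behind the bolt. The bolt is pushed home into the notch, and the job is handed in at about 17 s on the robot's clock.

**What I did:** I straddled the front post with the half-closed fingers and turned the table about 50° counter-clockwise. I then pushed the bolt knob in with shut fingers, backed off and moved clear.

**Last checks:**
- **Position:** before bolting, the posts read within about 0.5° of the locking position.
- **Bolt:** it hit a hard stop at the same place twice, at 12 N and then 20 N. In the top image the knob is about 180 mm from the axis, which is what fully home should give.
- **Disagreement:** the knob's travel measured between images was about 20 mm, not 22 mm. That is within the roughly 2 mm calibration error.
- **Everything else:** all four items are upright on the turntable, and the other things on the table look unmoved. The highest wrist reading printed after any move was about 26 N in all (20 N of it along the bolt), against the 120 N limit.

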